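Lock the battery cover of the school kitchen's scale

ROBOT

A 7-joint arm with a two-finger parallel gripper is mounted at the origin on the work surface. World frame = base frame: x ahead of the robot, y to its left, z up, the work surface at z = 0. Lengths are in m, angles in degrees, forces in N, time in s.
With the tool pointing down it reaches from about 0.425 to 0.875 m from the base axis. Payload 4.7 kg.
Tool frame: the origin (TCP) lies at the centre of the arm's flange, where the gripper is bolted on; the fingertips stand 182 mm ahead of it and the grasp point (between the pads) lies 164 mm ahead of it; z points along the fingers, y is the line along which they close (so a half turn about z gives the same grasp; the last joint's range is limited). The gripper opens to 87 mm and grips with 3 to 60 N. Pads are 19 mm wide; open, the fingers measure 117 mm over their backs; the gripper's body (75 mm by 190 mm) begins 51 mm behind the grasp point.
Start: joints at [-72.302, 18.392, -4.016, 83.108, 1.295, 78.541, -3.26], TCP at [0.189, 0.622, 0.405] pointing down, gripper open.
Joint ranges: [-163.93, 163.93], [-17.29, 119.83], [-79.2, 71.16], [3.27, 140.29], [-89.18, 269.18], [5.43, 117.66], [-154.24, 154.24]. Speed limits (degrees/s): [147.25, 147.25, 180, 180, 180, 180, 180].

INTERFACE

Orientations are given as [roll, pitch, yaw] about the fixed x, y, z axes, in that order (R = Rz(yaw) Ry(pitch) Rx(roll)).
In Python, from cell import env gives the robot as it stands. The module is installed in compiled form; this text tells all that it offers.
- The arm moves only by the tool step_arm, never from a script. Its argument "steps" is one flat list of numbers, 5 for each row, row after row: the opening, from 0 (shut) to 1 (fully open), then the shift along the tool's x, y, z in mm, then the turn about the tool's z in degrees. In form: [grip, dx, dy, dz, roll, grip, dx, dy, dz, roll, ...]. A call has 1 to 12 rows; each row shifts and turns the commanded pose from where the row before left it, along the tool's axes as they then stand; what a row does not reach is not made up. A row lasts 1/8 s, in which the tool goes at most 62.5 mm and 10.7 degrees, less where a joint would pass 70% of its speed; a pose out of reach is approached as far as the arm can. A call with a gripper value outside its range is refused whole. The fingers move at their own pace and stop on an object; "grip_force" is the grip in N (left out, the last holds). Time passes only in rows, so rows that do not move let the fingers close. It gives the time, the measured TCP pose, the force, the opening and the grip force at its end, in the units of the state.
- env.get_obs(): the state, without advancing time (a new reading comes with each control period).
- env.read_camera(name): name is "side" or "top" or "wrist"; returns a dict with "image" (480x640x3 uint8, red, green, blue), "camera_matrix" (3x3 intrinsics, pixels), "R" (3x3) and "t" (3): a world point X has camera coordinates R X + t. Camera axes: x right, y down, z forward; pixel columns grow to the right and rows downward; lengths in m; the calibration is good to about 2 mm. The wrist camera is an equidistant fisheye: a pixel r from the principal point sees the ray r / f radians off the axis. A picture is of the moment at which its call begins. There is no depth.
- env.sign_off(): hands the job in; it is judged then, once.
The state is a dict: "time_s": time; "qpos": joint angles; "joint_velocities": joint speeds; "effort": joint torques, N m; "tool_pos": TCP position; "tool_rot": TCP orientation; "force": force on the tool from outside, world axes, zero at the start; "wrist_torque": the same for the moment, N m; "grip_width": finger opening in m; "grasp_force": force on a finger pad.
Only numpy, scipy, OpenCV 4.12 (cv2) and the standard library are available. Lean on these libraries where they do the work, as an engineer would, in place of code of your own. Each camera call takes 0.05 s, during which the arm holds its last target. There are 200 camera calls.

TASK

Take the screwdriver off its sloping rest, stand it upright in the hole of the wooden tool block and let go, then take it again from above by the top of its handle. Set its blade in the slot of the screw on the upturned kitchen scale, push the screw in against its spring and, keeping it pushed in, turn it clockwise by the screwdriver as far as its stop, so that the battery cover is locked. Put the screwdriver back upright, fully down in the block, let go of it, and do not shove or knock over the other things on the table.

Things in the scene. Friction and masses are not known exactly. Their poses are not given: they have to be found in the camera images.
- driver_grip (a point): Centre of the handle (green, black stripes) of the screwdriver. z axis: along the tool from blade to handle end. Handle 90 mm long in z, 24 mm across in y (the width to grip), 30 mm in x. From here the blade's tip is 120 mm along -z, the flat shoulder under the handle 45 mm along -z, the handle's end 45 mm along +z. It starts on the rest at 45 degrees, handle up, its y axis level.
- driver: The screwdriver, 165 mm long, about 160 g, round shaft 8 mm thick; origin at the middle of the blade's end (the tip), axes as driver_grip. The handle's shoulder is 75 mm above the tip.
- driver_tip (a point): Middle of the screwdriver blade's end. Flat blade: 13 mm wide in x, 2.5 mm thick in y, 16 mm long. Axes as driver_grip.
- block_hole0 (a point): Wooden tool block, 75 x 75 mm, 95 mm high, fixed; this point is the centre of the mouth of its hole, on its top face (z up). Hole about 16 mm wide, 90 mm deep, with a bevelled mouth. The screwdriver's shaft goes in until the handle's shoulder rests on the block's top; it then stands by itself.
- rest: Sloping steel screwdriver rest, fixed; foot 120 x 90 x 10 mm, origin under its centre. The screwdriver lies in the rest's x-z plane, handle rising to +x, tip low at -x. The handle lies on a 20 mm wide plate, its shoulder on a forked lip; low cheeks hold the 18 mm of handle nearest the shoulder, the rest is free at its sides. Lift the screwdriver straight up to free it.
- scale: Kitchen scale lying face down, white, 190 x 140 mm (x, y), top face 30 mm above the table, fixed; origin under its centre. In the middle a grey battery cover with the slotted screw in a black collar (42 mm wide outside, 31 inside, rim 48 mm above the table). Red dot: slot direction when open (scale's x); green dot: when locked (scale's y).
- screw_slot (a point): Brass screw head, 26 mm wide, in the black collar on the scale; this point is the centre of the head's top, 46 mm above the table when not pushed in. x axis along its slot, z up. Slot 19 mm long (closed ends), 5.5 mm wide, 5 mm deep; it works either way round.
- screw (a joint): Turn of the screw, rad, growing clockwise seen from above: 0 open (slot along the scale's x), stop at 1.57 (locked). Starts between 0.1 and 0.4. It needs about 0.05 N m and stays where it is left.
- plunger (a joint): How far the screw is pushed in, m: 0 out, 0.005 fully in. The spring needs 6 N to start and 10 N fully in, and lifts the screw again, in any position, when let go.
- cell_mid (a point): Bystander: red battery standing on the scale, 33 mm wide, 61 mm high, its centre.
- cutter_mid (a point): Bystander: green ring-shaped pastry cutter, 54 mm wide, 35 mm high, its centre.
- spice_mid (a point): Bystander: spice jar with red cap, 48 mm wide, 90 mm high, its centre.
- oil_mid (a point): Bystander: green-capped bottle, 64 mm wide, 210 mm high, its centre.
- bowl_mid (a point): Bystander: yellow bowl, 140 mm wide, 70 mm high, its centre.
- mug_mid (a point): Bystander: blue mug, 76 mm wide without handle, 85 mm high, its centre.
- peeler_mid (a point): Bystander: green-handled peeler lying flat, 145 mm long, 14 mm high; this point is 2 mm from the middle of its length.
Things that resemble listed ones, but are neither listed nor needed, are in the scene too. Of the things that look like the part that bears block_hole0, the middle-sized one is meant.

How it is judged (in metres and radians):
On the way, in this order (a step that is already met when the one before it is completed fails the run):
1. the screwdriver stands upright by itself in the block, let go (z of driver_tip in the frame of block_hole0 below -0.068 m and horizontal distance between driver_tip and block_hole0 below 0.012 m and angle between driver_grip's own z axis and vertical below 0.12 rad and linear speed of driver below 0.03 m/s and contact force between the fingers and driver below 0.1 N), for 0.2 s.
2. with the blade in its slot, the unturned screw is pushed in at least 2.5 mm (distance between driver_tip and screw_slot below 0.0085 m and z of driver_tip in the frame of screw_slot below -0.003 m and value of joint plunger above 0.0025 m and value of joint screw below 0.6 rad), for 0.1 s.
3. with the blade in its slot and the screw still pushed in at least 1.5 mm, it is turned to 1.35 rad or more (distance between driver_tip and screw_slot below 0.0085 m and z of driver_tip in the frame of screw_slot below -0.003 m and value of joint plunger above 0.0015 m and value of joint screw above 1.35 rad), for 0.1 s.
At the end, for the whole second after the job is handed in: The screw is turned clockwise to 1.35 rad or more (stop at 1.57) and has sprung out again, and the screwdriver stands in the block, tip at least 68 mm below the mouth, within 12 mm of the hole's axis and 0.12 rad of upright, at rest and let go (all of step 1 and value of joint screw above 1.35 rad and value of joint plunger below 0.001 m); the robot touches nothing.
It fails at once if one of the seven bystanders is shoved more than 40 mm or knocked over (0.6 rad) (distance of any of cell_mid, cutter_mid, spice_mid, oil_mid, bowl_mid, mug_mid, peeler_mid from where it was at the start of the episode above 0.04 m or angle between any of cell_mid, cutter_mid, spice_mid, oil_mid, bowl_mid, mug_mid, peeler_mid's own z axis and vertical above 0.6 rad).
It fails at once if the screw is turned (between 0.6 and 1.2 rad) while pushed in less than 1.5 mm (value of joint screw between 0.6 and 1.2 rad and value of joint plunger below 0.0015 m).
It also fails if it takes over 67 s, if anything falls off the work surface, if the arm or the gripper's body presses on something with over 40 N, if the wrist force passes 120 N, or if a joint passes its speed limit or range.

## Working session

There is one attempt and no reset: what is moved stays moved. The work goes in short steps, Python scripts to look and compute and a tool call to move; the robot and the scene stay as the last step left them, time stands still between calls to the robot, and variables do not carry over. Pictures are saved under pics/ and viewed, at most 10 in all, crops included, and the job is handed in when it is done.

Besides the shell and the picture viewer there is one more tool, called after "Emit:" by a JSON object that holds its "op" and its "data", one argument or row to a line. step_arm: Moves the arm, as the interface text tells. Its arguments: {"type":"object","properties":{"steps":{"type":"array","items":{"type":"number"}},"grip_force":{"type":"number"}},"required":["steps"]}

```bash
mkdir -p pics; cat > h.py <<'E'
import numpy as np, cv2
from cell import env
from scipy.spatial.transform import Rotation as Rot
def ray(c,u,v,fish=False):
    K=np.array(c["camera_matrix"]);R=np.array(c["R"]);t=np.array(c["t"])
    x=(u-K[0,2])/K[0,0];y=(v-K[1,2])/K[1,1]
    if fish:
        r=np.hypot(x,y); d=np.array([x/r*np.sin(r),y/r*np.sin(r),np.cos(r)]) if r>1e-9 else np.array([0,0,1.])
    else: d=np.array([x,y,1.])
    return -R.T@t, R.T@d
def onplane(c,u,v,z,fish=False):
    o,d=ray(c,u,v,fish); return o+d*(z-o[2])/d[2]
def cross(r1,r2):
    (a,d),(b,e)=r1,r2; d=d/np.linalg.norm(d);e=e/np.linalg.norm(e)
    s=np.linalg.lstsq(np.stack([d,-e],1),b-a,rcond=None)[0]
    p,q=a+s[0]*d,b+s[1]*e; return (p+q)/2,np.linalg.norm(p-q)
def proj(c,X):
    p=np.array(c["R"])@X+np.array(c["t"]); q=np.array(c["camera_matrix"])@p; return q[:2]/q[2]
E
python3 - <<'E'
from h import *
import pickle
cs={n:env.read_camera(n) for n in("top","side","wrist")}
pickle.dump(cs,open("c0.pkl","wb"))
for n in cs: cv2.imwrite(f"pics/{n}0.png",cs[n]["image"][:,:,::-1]); print(n,cs[n]["camera_matrix"],-cs[n]["R"].T@cs[n]["t"])
print(env.get_obs())
E
```

```text
top [[558.14083818   0.         333.99757364]
 [  0.         558.14083818 250.89110991]
 [  0.           0.           1.        ]] [ 0.36564504 -0.07586678  1.27811125]
side [[532.66512753   0.         325.01476893]
 [  0.         532.66512753 243.18166244]
 [  0.           0.           1.        ]] [0.51242492 0.94448833 0.74938723]
wrist [[371.64829954   0.         324.31975619]
 [  0.         371.64829954 236.02702698]
 [  0.           0.           1.        ]] [0.10815053 0.64550174 0.38484062]
{'time_s': 0.15, 'qpos': array([-72.30121685,  18.43140478,  -4.01643221,  83.15961039,
         1.29557001,  78.54138215,  -3.26023471]), 'joint_velocities': array([-0.04409457, -0.06124865,  0.0469442 , -0.16796763, -0.01999076,
        0.08854005, -0.02621686]), 'effort': array([-1.71125625e-04, -4.91797292e+01, -4.04600166e-01, -3.12877285e+01,
       -6.39795908e-02,  4.04534570e-02,  1.10210322e-04]), 'tool_pos': array([0.18883707, 0.62180642, 0.40388217]), 'tool_rot': array([-1.79912858e+02,  5.37822209e-03,  1.63111365e+02]), 'force': array([ 0.36586218, -0.22519647,  0.36023602]), 'wrist_torque': array([0.01508717, 0.03788694, 0.04446558]), 'grasp_force': 0.0, 'grip_width': 0.08718316463259601}
```

View pics/top0.png

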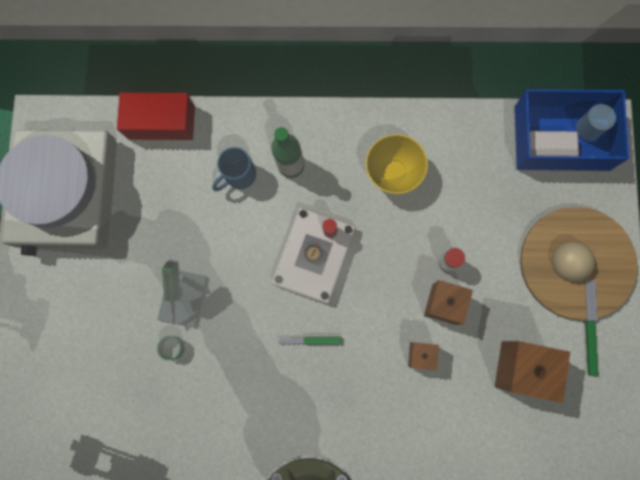

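View pics/side0.png

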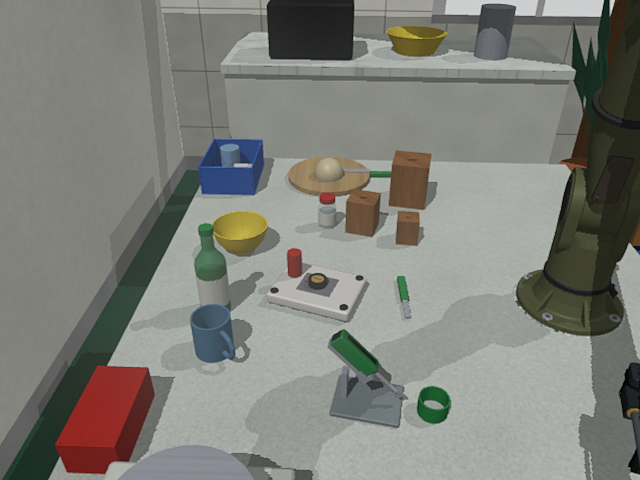

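Top view: three wooden blocks at (448,302), (424,357) and (534,371). By size the one at (448,302) is the middle one. The rest with the screwdriver is at (180,290), and the scale is at (315,255). The side view agrees: blocks at (363,213), (408,228) and (411,180). I'll confirm with one enlarged crop.

```bash
python3 - <<'E'
from h import *
import pickle
cs=pickle.load(open("c0.pkl","rb"))
T=cs["top"]["image"];S=cs["side"]["image"]
def crop(I,u,v,w,h): return cv2.resize(I[v:v+h,u:u+w],(400,300),interpolation=cv2.INTER_CUBIC)
a=np.vstack([np.hstack([crop(T,400,270,200,150),crop(T,140,250,100,75)]),np.hstack([crop(T,260,200,100,75),crop(S,320,320,140,105)])])
cv2.imwrite("pics/crop0.png",a[:,:,::-1])
for n,p in dict(mid=(450,301,.095),).items(): print(n,onplane(cs["top"],*p))
# green handle: extremes
for n,box in(("top",(150,250,200,310)),("side",(320,325,390,385))):
    I=cs[n]["image"];h=cv2.cvtColor(I,cv2.COLOR_RGB2HSV);u0,v0,u1,v1=box
    m=np.zeros(I.shape[:2],np.uint8);m[v0:v1,u0:u1]=(cv2.inRange(h,(45,60,20),(85,255,255)))[v0:v1,u0:u1]
    k,l,st,ce=cv2.connectedComponentsWithStats(m);print(n,st[1:][st[1:,4]>15],ce[1:][st[1:,4]>15])
    ys,xs=np.nonzero(m);print(cv2.minAreaRect(np.stack([xs,ys],1).astype(np.float32)))
E
```

```text
mid [ 0.45345498 -0.29152711  0.095     ]
top [] []
((164.80001831054688, 268.9000244140625), (2.2360680103302, 0.8944271206855774), 26.56505012512207)
side [[330 329  49  47 939]] [[354.40362087 353.36634718]]
((354.70269775390625, 352.7838134765625), (54.71529006958008, 20.609426498413086), 43.15238952636719)
```

View pics/crop0.png

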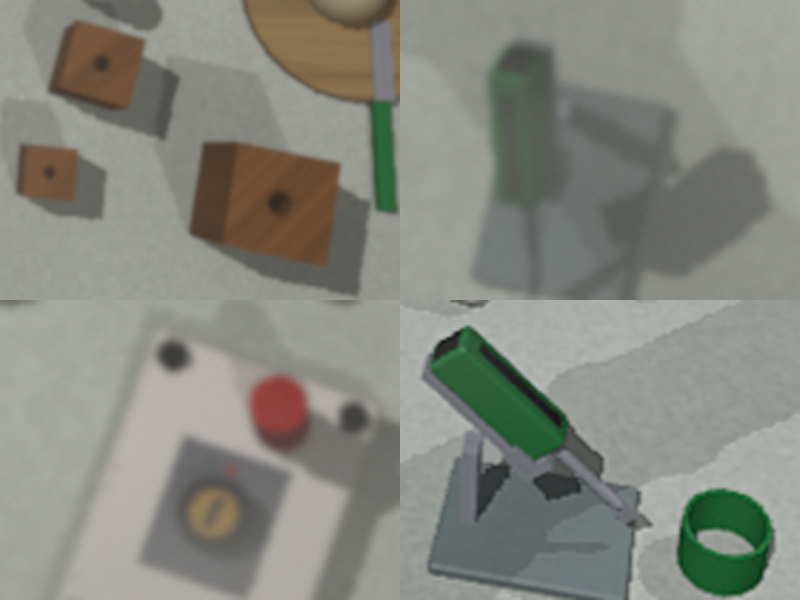

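Crop: upper left shows the blocks. The middle-sized one's hole is at full-picture pixel (450.5,301.5), smaller and larger ones are beside it. The screwdriver lies with its handle end at (170.5,264.5) and blade at (173,323) in the top view, (337,336) to (404,399) in the side view. Screw head at top (313,254), red dot at (318,242).

```bash
python3 - <<'E'
from h import *
import pickle
cs=pickle.load(open("c0.pkl","rb"))
T,S,W=cs["top"],cs["side"],cs["wrist"]
print("wrist axis",W["R"][2],W["R"][0])
e=cross(ray(T,170.5,264.5),ray(S,337.5,335.7));t=cross(ray(T,173,323),ray(S,404,398.7))
print("end",e,"tip",t,np.linalg.norm(e[0]-t[0]))
d=e[0]-t[0];print("yaw",np.degrees(np.arctan2(d[1],d[0])),"pitch",np.degrees(np.arcsin(d[2]/np.linalg.norm(d))))
print("hole",onplane(T,450.5,301.5,.095),"screw",onplane(T,313.25,253.75,.046),"red",onplane(T,318,242.5,.031))
print("cell",onplane(T,330,226.5,.09), proj(S,[0.3,0.3,0.1]))
E
```

```text
wrist axis [ 0.29377609 -0.09125592 -0.95150826] [ 0.29041294  0.9568991  -0.00210857]
end (array([0.5122037 , 0.29045863, 0.14559407]), np.float64(0.006004334632872549)) tip (array([0.39538357, 0.31487576, 0.02703689]), np.float64(0.00709502589297241)) 0.16822289905661034
yaw -11.805702430952564 pitch 44.81035530948052
hole [ 0.45242043 -0.29256025  0.095     ] screw [0.55754252 0.00248991 0.046     ] red [ 0.58589487 -0.00672344  0.031     ]
cell [ 0.61114542 -0.03527507  0.09      ] [462.27975512 363.43860224]
```

View pics/wrist0.png

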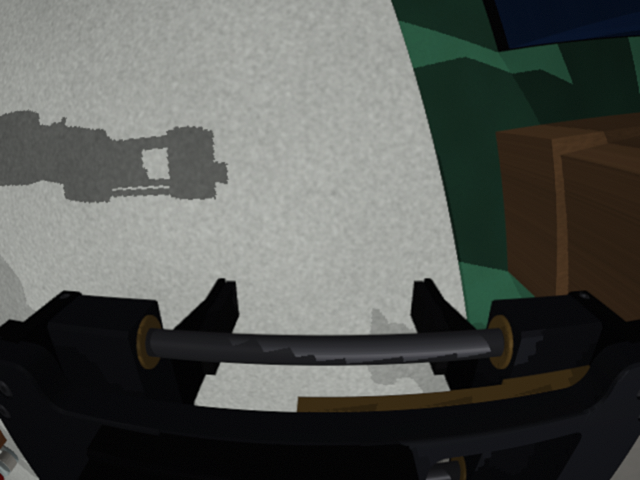

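The wrist camera sits about 85 mm along tool +x and looks back at the fingers; nothing useful in view yet. I'll move to a look pose near the rest.

Emit:
{"op": "step_arm", "data": {
  "steps": [1, -37, -41, 0, 0, 1, -37, -41, 0, 0, 1, -37, -41, 0, 0, 1, -37, -41, 0, 0, 1, -37, -41, 0, 0, 1, -37, -41, 0, 0, 1, -44, 20, 0, 0, 1, -44, 20, 0, 0, 1, -44, 20, 0, 0, 1, -44, 20, 0, 0, 1, -44, 20, 0, 0, 1, 0, 0, 0, 0]
}}

```text
time_s: 1.65
tool_pos: [0.5722, 0.3528, 0.4023]
tool_rot: [-179.8, 0.0, 162.9]
force: [-0.7, -0.1, -0.8]
grip_width: 0.087
grasp_force: 0.0
```

```bash
python3 - <<'E'
from h import *
import pickle
c=env.read_camera("wrist");pickle.dump(c,open("w1.pkl","wb"))
cv2.imwrite("pics/w1.png",c["image"][:,:,::-1])
o=env.get_obs();print(o["tool_pos"],o["tool_rot"],o["time_s"])
E
```

```text
[0.57044305 0.35334292 0.40300699] [-1.79848578e+02 -5.48033820e-02  1.62999222e+02] 1.7
```

View pics/w1.png

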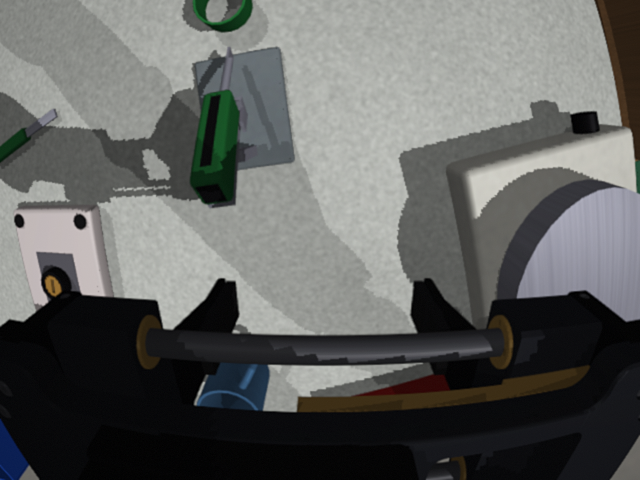

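Wrist view: screwdriver tip at (227,50), handle end at about (214,200), stripe from (213,97) to (205,165), rest foot's right edge from (279,47) to (294,161), and the cutter at (222,8). I'll triangulate against the side view.

```bash
python3 - <<'E'
from h import *
import pickle
cs=pickle.load(open("c0.pkl","rb"));S=cs["side"];W=pickle.load(open("w1.pkl","rb"))
def stripe(c,box):
    I=c["image"];u0,v0,u1,v1=box;h=cv2.cvtColor(I,cv2.COLOR_RGB2HSV)
    g=np.zeros(I.shape[:2],np.uint8);g[v0:v1,u0:u1]=cv2.inRange(h,(45,80,45),(85,255,255))[v0:v1,u0:u1]
    print("green rect",cv2.minAreaRect(cv2.findNonZero(g)))
    k=np.zeros_like(g);k[v0:v1,u0:u1]=(I.max(2)<45)[v0:v1,u0:u1]*255
    n,l,st,ce=cv2.connectedComponentsWithStats(k)
    for i in range(1,n):
        if st[i,4]>25:
            r=cv2.minAreaRect(cv2.findNonZero((l==i).astype(np.uint8)));p=cv2.boxPoints(r);print("dark",r[0],st[i,4],p.round(1).tolist())
stripe(S,(322,322,395,390));stripe(W,(185,85,245,212))
for h in(0.01,):
    a=[onplane(W,*p,h,True) for p in((279,47),(294,161))];d=a[1]-a[0];print("foot edge",a,np.degrees(np.arctan2(d[1],d[0])),np.linalg.norm(d))
t=cross(ray(W,227,50,True),ray(S,404,398.7));print("tip",t)
E
```

```text
green rect ((355.4004821777344, 353.51715087890625), (52.668060302734375, 20.477535247802734), 43.36341857910156)
dark (361.979248046875, 349.4808349609375) 85 [[347.3999938964844, 337.6000061035156], [349.0, 335.8999938964844], [376.5, 361.29998779296875], [375.0, 363.0]]
green rect ((215.0972900390625, 145.8837890625), (40.39430618286133, 114.73648071289062), 8.972625732421875)
dark (209.32696533203125, 130.47756958007812) 727 [[199.0, 165.89999389648438], [208.3000030517578, 93.5999984741211], [219.6999969482422, 95.0999984741211], [210.3000030517578, 167.3000030517578]]
dark (212.97344970703125, 172.3982391357422) 1557 [[188.3000030517578, 201.8000030517578], [192.5, 140.0], [237.60000610351562, 143.0], [233.5, 204.8000030517578]]
foot edge [array([0.4064194 , 0.35472849, 0.01      ]), array([0.52189544, 0.33404136, 0.01      ])] -10.156599459008781 0.1173144250466171
tip (array([0.39076227, 0.30484497, 0.01450072]), np.float64(0.001980091530698133))
```

```bash
python3 - <<'E'
from h import *
import pickle
cs=pickle.load(open("c0.pkl","rb"));S=cs["side"];W=pickle.load(open("w1.pkl","rb"));T=cs["top"]
a=cross(ray(W,204.6,166.6,True),ray(S,348.2,336.8));b=cross(ray(W,214,94.3,True),ray(S,375.8,362.2))
print(a,b,np.linalg.norm(a[0]-b[0]));d=a[0]-b[0];print(np.degrees(np.arctan2(d[1],d[0])),np.degrees(np.arcsin(d[2]/np.linalg.norm(d))))
yaw=np.radians(np.degrees(np.arctan2(d[1],d[0])))
u=np.array([np.cos(yaw),np.sin(yaw),0])*.7071;zz=np.array([0,0,.7071])
ax=u+zz; n=-u+zz   # n = upper face normal
m=(a[0]+b[0])/2-0.015*n;print("handle mid approx",m,"tip pred",m-.12*ax)
E
```

```text
(array([0.49345421, 0.29113154, 0.14411071]), np.float64(0.0037448568212294)) (array([0.44409648, 0.30063923, 0.09733611]), np.float64(0.0004283965834033921)) 0.06866180787579847
-10.903232526618735 42.93996456333875
handle mid approx [0.47919038 0.29387916 0.11011691] tip pred [0.39587012 0.30992898 0.02526491]
```

Emit:
{"op": "step_arm", "data": {
  "steps": [1, 0, 0, 0, -6.3, 1, 21, -25.4, 0, 0, 1, 21, -25.4, 0, 0, 1, 20.6, -25.5, 0, 0, 1, 0, 0, 30, 0, 1, 0, 0, 20, 0, 1, 0, 0, 0, 0]
}}

```text
time_s: 2.58
tool_pos: [0.492, 0.2903, 0.3537]
tool_rot: [-179.9, -0.2, 169.5]
force: [0.3, -0.2, 0.3]
grip_width: 0.0866
grasp_force: 0.0
```

```bash
python3 - <<'E'
from h import *
import pickle
W=env.read_camera("wrist");pickle.dump(W,open("w2.pkl","wb"))
cv2.imwrite("pics/w2.png",W["image"][:,:,::-1])
o=env.get_obs();print(o["tool_pos"],o["tool_rot"],o["time_s"])
E
```

```text
[0.49273483 0.29052921 0.35496156] [-1.79997562e+02 -4.79219776e-02  1.69475362e+02] 2.625
```

View pics/w2.png

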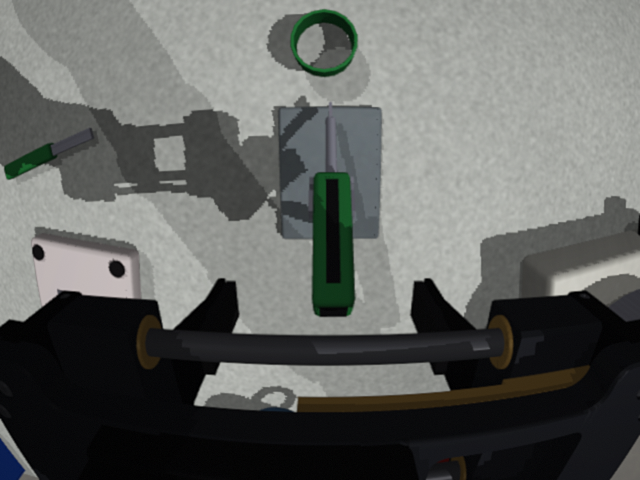

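Wrist view: the screwdriver is now parallel to the image column, tip (331,105), handle end edge (333,306). It is offset slightly to the right of the finger midline (about 325).

```bash
python3 - <<'E'
from h import *
import pickle
W=pickle.load(open("w2.pkl","rb"))
yaw=np.radians(-10.5);u=np.array([np.cos(yaw),np.sin(yaw),0])*.7071;zz=np.array([0,0,.7071]);ax=u+zz;n=-u+zz
p=np.array([.49273,.29053,0])
yt=np.array([np.sin(np.radians(169.47)),-np.cos(np.radians(169.47)),0]);xt=np.array([np.cos(np.radians(169.47)),np.sin(np.radians(169.47)),0])
o=ray(W,333,306,True),ray(W,333,174,True),ray(W,331,105,True)
# solve mid in the driver plane: two rays known separation 90*ax
A=[];b=[]
# o1+s1 d1 - (o2+s2 d2) = .09 ax
(c,d1),(_,d2)=o[0],o[1]
s,res,_,_=np.linalg.lstsq(np.stack([d1,-d2],1),.09*ax,rcond=None)
E_=c+s[0]*d1;F=c+s[1]*d2;mid=(E_+F)/2-.015*n
print(E_,F,res,mid, "tip",mid-.12*ax)
for h in(.105,.11): 
  pass
g=mid+.025*ax;print("grip pt",g,"shift tool",(g-p)@xt*1e3,(g-p)@yt*1e3)
E
```

```text
[0.50717532 0.29118296 0.15298281] [0.4447471  0.30359651 0.08936065] [6.87638415e-07] [0.4863901  0.29545685 0.11056523] tip [0.40295896 0.3109199  0.02571323]
grip pt [0.50377159 0.29223538 0.12824273] shift tool -10.54398261127241 3.6945181964143554
```

Emit:
{"op": "step_arm", "data": {
  "steps": [1, -6, 4, 0, 0, 1, 0, 0, 25, 0, 1, 0, 0, 25, 0, 1, 0, 0, 15, 0, 1, 0, 0, 0, 0, 0, 0, 0, 0, 0, 0, 0, 0, 0, 0, 0, 0, 0, 0, 0, 0, 0, 0, 0, 0, 0, 0, 0, 0, 0],
  "grip_force": 20
}}

```text
time_s: 3.88
tool_pos: [0.5005, 0.2932, 0.2899]
tool_rot: [180.0, 0.0, 169.4]
force: [-0.7, 0.2, -0.0]
grip_width: 0.045
grasp_force: 0.0
```

Emit:
{"op": "step_arm", "data": {
  "steps": [0, 0, 0, 0, 0, 0, 0, 0, 0, 0, 0, 0, 0, 0, 0, 0, 0, 0, 0, 0, 0, 0, 0, 0, 0]
}}

```text
time_s: 4.5
tool_pos: [0.5005, 0.2932, 0.2898]
tool_rot: [-180.0, 0.0, 169.4]
force: [0.1, 0.4, 0.5]
grip_width: 0.0237
grasp_force: 20.0
```

Emit:
{"op": "step_arm", "data": {
  "steps": [0, 0, 0, -6, 0, 0, 0, 0, -14, 0, 0, 0, 0, -25, 0, 0, 0, 0, -25, 0, 0, 0, 0, -25, 0, 0, 0, 0, -25, 0, 0, 0, 0, -25, 0, 0, 0, 0, -5, 0, 0, 0, 0, 0, 0]
}}

```text
time_s: 5.62
tool_pos: [0.5004, 0.2931, 0.4398]
tool_rot: [180.0, 0.0, 169.4]
force: [0.0, -0.3, -1.7]
grip_width: 0.0238
grasp_force: 20.0
```

```bash
python3 - <<'E'
from h import *
c=env.read_camera("side");w=env.read_camera("wrist")
cv2.imwrite("pics/s3.png",np.hstack([c["image"][150:450,200:600],w["image"][60:360,120:520]])[:,:,::-1])
E
```

```text
(no output)
```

View pics/s3.png

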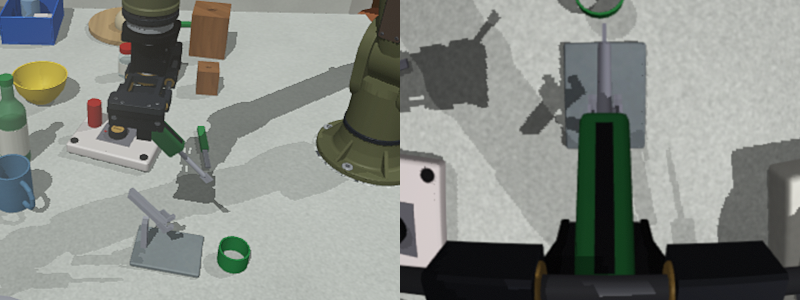

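Side and wrist view: the screwdriver is held firm, still at 45 degrees, clear of the rest. I'll ease the grip so it swings upright, and measure its tilt from the green handle's upper edge in the wrist picture.

```bash
cat >> h.py <<'E'
def projf(c,X):
    p=c["R"]@X+c["t"];K=c["camera_matrix"];r=np.hypot(p[0],p[1]);th=np.arctan2(r,p[2])
    return np.array([K[0,2]+K[0,0]*th*p[0]/r,K[1,2]+K[1,1]*th*p[1]/r])
def tilt(g0=.025,show=True):
    c=env.read_camera("wrist");o=env.get_obs();R=Rot.from_euler("xyz",o["tool_rot"],degrees=True).as_matrix();P=np.array(o["tool_pos"])
    h=cv2.cvtColor(c["image"],cv2.COLOR_RGB2HSV);m=cv2.inRange(h,(45,110,30),(80,255,255))[:,285:375]
    n,l,st,ce=cv2.connectedComponentsWithStats(m);i=1+np.argmax(st[1:,4]*(st[1:,1]>40));row=st[i,1]
    ys=np.arange(row,row+80);cols=[np.median(np.nonzero(l[y]==i)[0]) for y in ys if (l[y]==i).any()]
    res=[]
    for th in range(-20,70):
        a=np.radians(th);ax=np.array([np.sin(a),0,np.cos(a)]);nn=np.array([np.cos(a),0,-np.sin(a)]) # tool frame: tip side dir
        pt=np.array([0,0,.164])+(.045+g0)*ax+.015*nn; pb=np.array([0,0,.164])+(.045+g0)*ax
        res.append((abs(projf(c,P+R@pt)[1]-row),th))
    print("top row",row,"col",285+np.array(cols)[[0,-1]],"tilt",min(res),o["grip_width"],o["grasp_force"])
    return c
E
python3 -c "
from h import *
c=tilt()"
```

```text
top row 173 col [326. 324.] tilt (np.float64(0.34887124670297), 41) 0.024259742937022745 19.987374690826982
```

Emit:
{"op": "step_arm", "data": {
  "steps": [0, 0, 0, 0, 0, 0, 0, 0, 0, 0],
  "grip_force": 8
}}

```text
time_s: 6.02
tool_pos: [0.5004, 0.2932, 0.4393]
tool_rot: [-180.0, -0.0, 169.4]
force: [0.0, 0.2, -1.8]
grip_width: 0.0239
grasp_force: 8.0
```

```bash
python3 -c "
from h import *
c=tilt()"
```

```text
top row 173 col [326. 324.] tilt (np.float64(0.07072444283085133), 41) 0.02423260284515522 7.989337954495568
```

Emit:
{"op": "step_arm", "data": {
  "steps": [0, 0, 0, 0, 0, 0, 0, 0, 0, 0, 0, 0, 0, 0, 0],
  "grip_force": 4
}}

```text
time_s: 6.45
tool_pos: [0.5005, 0.2932, 0.4398]
tool_rot: [180.0, 0.0, 169.4]
force: [0.6, -0.7, -1.6]
grip_width: 0.0239
grasp_force: 4.0
```

```bash
python3 -c "
from h import *
c=tilt()"
```

```text
top row 173 col [325.5 324. ] tilt (np.float64(0.25654758374145104), 41) 0.02367309452256714 3.9932328315626364
```

Emit:
{"op": "step_arm", "data": {
  "steps": [0, 0, 0, 0, 0, 0, 0, 0, 0, 0, 0, 0, 0, 0, 0],
  "grip_force": 3
}}

```text
time_s: 6.88
tool_pos: [0.5005, 0.2932, 0.4398]
tool_rot: [180.0, 0.0, 169.4]
force: [0.2, 0.1, -2.0]
grip_width: 0.0241
grasp_force: 3.0
```

```bash
python3 -c "
from h import *
c=tilt()"
```

```text
top row 173 col [315. 324.] tilt (np.float64(0.2152350556919771), 41) 0.02405219895740166 2.999740494051366
```

Gravity alone will not swing it even at 3 N. I'll use the fixed scale's right side (local -y face) as a stop and rotate the tool upright about its tip. First I carry it there.

Emit:
{"op": "step_arm", "data": {
  "steps": [0, -5.8, -43, 0, 0, 0, -5.8, -43, 0, 0, 0, -5.8, -43, 0, 0, 0, -5.8, -43, 0, 0, 0, -5.8, -43, 0, 0, 0, -5.8, -43, 0, 0, 0, -5.8, -43, 0, 0, 0, -5.8, -43, 0, 0, 0, -5.8, -43, 0, 0, 0, -5.8, -43, 0, 0, 0, -5.8, -43, 0, 0, 0, 0, 0, 0, 0],
  "grip_force": 12
}}

```text
time_s: 8.43
tool_pos: [0.4751, -0.1877, 0.4402]
tool_rot: [-179.9, 0.1, 169.0]
force: [-0.6, 0.3, -1.7]
grip_width: 0.0234
grasp_force: 12.0
```

Emit:
{"op": "step_arm", "data": {
  "steps": [0, 0, 0, 0, 9.74, 0, 0, 0, 0, 9.74, 0, 0, 0, 0, 9.74, 0, 0, 0, 0, 9.74, 0, 0, 0, 0, 9.74, 0, 0, 0, 0, 9.74, 0, 0, 0, 0, 9.74, 0, 0, 0, 0, 9.74, 0, 0, 0, 0, 9.74, 0, 0, 0, 0, 9.74, 0, 0, 0, 0, 0]
}}

```text
time_s: 9.8
tool_pos: [0.4764, -0.1826, 0.4398]
tool_rot: [-180.0, -0.0, 72.2]
force: [0.0, -0.2, -1.8]
grip_width: 0.0239
grasp_force: 12.0
```

```bash
python3 - <<'E'
from h import *
import pickle
c=tilt();pickle.dump(c,open("w4.pkl","wb"));T=env.read_camera("top")
cv2.imwrite("pics/w4.png",np.hstack([c["image"][0:400,100:500],cv2.resize(T["image"][200:400,260:460],(400,400))])[:,:,::-1])
E
```

```text
top row 173 col [318. 333.] tilt (np.float64(0.2769989377131594), 41) 0.0236631600912758 12.000078305136412
```

View pics/w4.png

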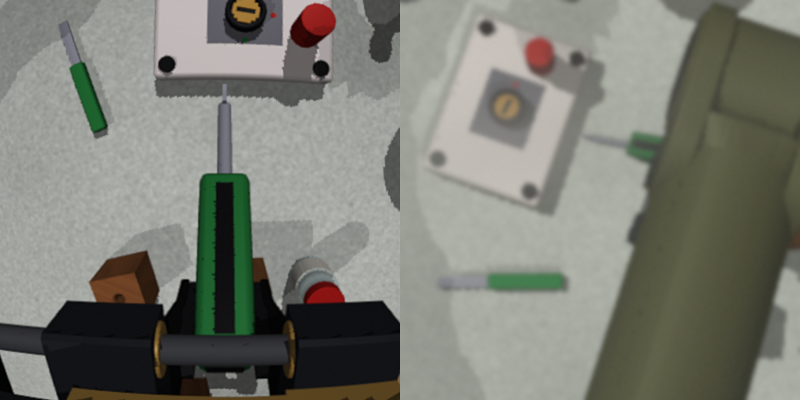

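Wrist view: screwdriver tip at (325,85) in the full image, the scale's near edge at v≈80, screw head at (346,11), red dot (372,13), green dot (344,42), battery (415,25). The approach is perpendicular to the edge and clear.

```bash
python3 - <<'E'
from h import *
import pickle
c=pickle.load(open("w4.pkl","rb"))
P=np.array([.4764,-.1826,.4398]);R=Rot.from_euler("xyz",[180,0,72.2],degrees=True).as_matrix()
e=[onplane(c,u,v,.03,True) for u,v in((260,75),(325,79),(425,82))]
for p in e: print("edge tool mm",(R.T@(p-P)*1e3).round(1))
d=e[2]-e[0];print("edge yaw",np.degrees(np.arctan2(d[1],d[0])))
print("screw tool",(R.T@(onplane(c,346,11,.046,True)-P)*1e3).round(1),onplane(c,346,11,.046,True))
g=np.array([0,0,.164])
for L in(.14,.145,.15):
  for th in(41,43,45):
    a=np.radians(th);print(L,th,projf(c,P+R@(g+L*np.array([np.sin(a),0,np.cos(a)]))).round(1), projf(c,P+R@(g+(L-.075)*np.array([np.sin(a),0,np.cos(a)])+.015*np.array([np.cos(a),0,-np.sin(a)]))).round(1))
E
```

```text
edge tool mm [133.7 -65.5 409.8]
edge tool mm [127.8   1.9 409.8]
edge tool mm [128.6 107.1 409.8]
edge yaw -19.506587954694254
screw tool [198.   22.7 393.8] [ 0.55850787 -0.00104229  0.046     ]
0.14 41 [322.7 108.9] [322.4 180.6]
0.14 43 [322.7 103.3] [322.4 178.6]
0.14 45 [322.7  97.7] [322.3 176.7]
0.145 41 [322.8 104.3] [322.4 173.1]
0.145 43 [322.7  98.5] [322.4 170.8]
0.145 45 [322.7  92.8] [322.4 168.6]
0.15 41 [322.8  99.8] [322.4 165.8]
0.15 43 [322.8  93.9] [322.4 163.3]
0.15 45 [322.7  88. ] [322.4 160.8]
```

Emit:
{"op": "step_arm", "data": {
  "steps": [0, 0, 0, 40, 0, 0, 0, 0, 40, 0, 0, 0, 0, 40, 0, 0, 0, 0, 25, 0, 0, 0, 0, 12, 0, 0, 0, 0, 5, 0, 0, 0, 0, 0, 0],
  "grip_force": 5
}}

```text
time_s: 10.78
tool_pos: [0.4766, -0.1835, 0.2784]
tool_rot: [179.9, -0.0, 72.0]
force: [-0.0, -0.6, -0.7]
grip_width: 0.0238
grasp_force: 5.0
```

Emit:
{"op": "step_arm", "data": {
  "steps": [0, 10, 0, 0, 0, 0, 10, 0, 0, 0, 0, 10.5, 0, -10, 0, 0, 11.5, 0, -9.5, 0, 0, 12.5, 0, -8.3, 0, 0, 0, 0, 0, 0],
  "grip_force": 4
}}

```text
time_s: 11.52
tool_pos: [0.494, -0.1303, 0.3066]
tool_rot: [179.9, -0.1, 72.2]
force: [0.2, -0.2, -2.0]
grip_width: 0.024
grasp_force: 4.0
```

```bash
python3 -c "
from h import *
c=tilt();o=env.get_obs();print(o['force'],o['wrist_torque'])
cv2.imwrite('pics/w5.png',c['image'][:,:,::-1])"
```

```text
top row 196 col [324. 324.] tilt (np.float64(0.03079698272122755), 25) 0.023688975937301626 3.9999005146091804
[-0.79872043 -0.08598118 -1.50376178] [-0.15521924  0.09079656 -0.02562542]
```

Rotation works (tilt down by 16 degrees). Continuing the arc.

Emit:
{"op": "step_arm", "data": {
  "steps": [0, 13.3, 0, -7, 0, 0, 13.9, 0, -5.5, 0, 0, 14.5, 0, -4, 0, 0, 12.3, 0, -2.2, 0, 0, 8, 0, -1, 0, 0, 0, 0, 0, 0]
}}

```text
time_s: 12.32
tool_pos: [0.5124, -0.0718, 0.3251]
tool_rot: [-180.0, -0.0, 72.1]
force: [0.1, -0.6, -2.3]
grip_width: 0.0237
grasp_force: 4.0
```

```bash
python3 -c "
from h import *
c=tilt();o=env.get_obs();print(o['force'],o['wrist_torque'])
cv2.imwrite('pics/w6.png',np.hstack([c['image'][80:400,130:530],env.read_camera('side')['image'][140:460,120:520]])[:,:,::-1])"
```

```text
top row 235 col [321.5 324.5] tilt (np.float64(0.10522824519199503), 1) 0.02417480359361269 3.9998628137254855
[-0.74065368 -0.9544769  -1.73903135] [-0.09992095  0.09006503 -0.00908822]
```

Emit:
{"op": "step_arm", "data": {
  "steps": [0, 0, 0, -20, 0, 0, 0, 0, -40, 0, 0, 0, 0, -40, 0, 0, 0, 0, -20, 0, 0, -41.5, 1.8, 0, 0, 0, -41.5, 1.8, 0, 0, 0, -41.5, 1.8, 0, 0, 0, -41.5, 1.8, 0, 0, 0, -41.5, 1.8, 0, 0, 0, -41.5, 1.7, 0, 0, 0, 0, 0, 0, 0, 0, 0, 0, 0, 0],
  "grip_force": 12
}}

```text
time_s: 13.92
tool_pos: [0.4454, -0.3127, 0.445]
tool_rot: [-180.0, -0.0, 72.0]
force: [-0.6, 0.4, -1.0]
grip_width: 0.024
grasp_force: 12.0
```

```bash
python3 - <<'E'
from h import *
import pickle
c=tilt(.023);pickle.dump((c,env.get_obs()),open("w7.pkl","wb"))
s=env.read_camera("side");pickle.dump(s,open("s7.pkl","wb"))
cv2.imwrite('pics/w7.png',np.hstack([cv2.resize(c['image'][130:380,220:420],(400,500)),cv2.resize(s['image'][100:275,290:430],(400,500))])[:,:,::-1])
E
```

```text
top row 235 col [321.  324.5] tilt (np.float64(0.49835900047415294), 0) 0.023648254440638786 12.00014783826191
```

View pics/w7.png

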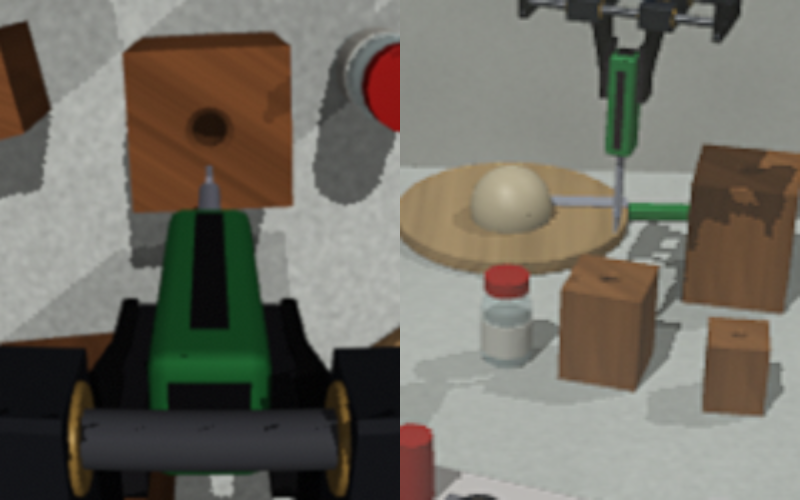

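Wrist crop: tip at full-image (324,215), hole mouth at (324.5,193); the screwdriver hangs vertical within a few degrees. Side crop: it hangs upright above the blocks, with the middle-sized block the target.

```bash
python3 - <<'E'
from h import *
import pickle
c,o=pickle.load(open("w7.pkl","rb"));P=np.array(o["tool_pos"]);R=Rot.from_euler("xyz",o["tool_rot"],degrees=True).as_matrix()
tp=lambda X:(R.T@(X-P)*1e3).round(1)
I=c["image"];roi=I[170:215,295:355].max(2);m=(roi<70).astype(np.uint8)
n,l,st,ce=cv2.connectedComponentsWithStats(m);print([(s.tolist(),k.round(1)+[295,170]) for s,k in zip(st[1:],ce[1:]) if s[4]>15])
for v in(192.5,193.5): print("hole",tp(onplane(c,324.5,v,.095,True)),onplane(c,324.5,v,.095,True))
for L in(.141,.143,.145): print("tip",L,tp(onplane(c,324,215,P[2]-.164-L,True)))
E
```

```text
[([20, 14, 20, 19, 291], array([324.2, 192.8]))]
hole [ 18.    1.1 350. ] [ 0.45239757 -0.29486098  0.095     ]
hole [ 17.1   1.1 350. ] [ 0.45211118 -0.29574141  0.095     ]
tip 0.141 [  8.7   0.6 305. ]
tip 0.143 [  8.2   0.6 307. ]
tip 0.145 [  7.6   0.6 309. ]
```

Emit:
{"op": "step_arm", "data": {
  "steps": [0, 9.5, 0.5, 0, 0, 0, 0, 0, 20, 0, 0, 0, 0, 15, 0, 0, 0, 0, 8, 0, 0, 0, 0, 8, 0, 0, 0, 0, 7, 0, 0, 0, 0, 0, 0],
  "grip_force": 6
}}

```text
time_s: 14.9
tool_pos: [0.4489, -0.3037, 0.3868]
tool_rot: [-180.0, -0.0, 72.0]
force: [-0.1, 1.3, -2.1]
grip_width: 0.0239
grasp_force: 6.0
```

```bash
python3 - <<'E'
from h import *
c=tilt(.023);o=env.get_obs();print(o["tool_pos"],o["force"],o["wrist_torque"])
E
```

```text
top row 234 col [318.  324.5] tilt (np.float64(0.381553019796371), 2) 0.02395761124065873 6.000069231813541
[ 0.44887005 -0.30387163  0.38709031] [ 0.71531248 -0.8700075  -2.29133402] [0.1797216  0.08316561 0.0120397 ]
```

The blade is in the hole with no upward load. Lowering on, while righting the last 3 degrees.

Emit:
{"op": "step_arm", "data": {
  "steps": [0, 1, 0, 10, 0, 0, 2, 0, 10, 0, 0, 2, 0, 10, 0, 0, 2, 0, 10, 0, 0, 1, 0, 10, 0, 0, 0, 0, 0, 0],
  "grip_force": 5
}}

```text
time_s: 15.7
tool_pos: [0.4512, -0.296, 0.3362]
tool_rot: [-179.9, -0.0, 72.0]
force: [-0.1, 0.0, -1.7]
grip_width: 0.0238
grasp_force: 5.0
```

```bash
python3 - <<'E'
from h import *
c=tilt(.023);o=env.get_obs();print(o["tool_pos"],o["force"],o["wrist_torque"])
E
```

```text
top row 238 col [324. 324.] tilt (np.float64(0.8604895985973542), 0) 0.02406557041508458 4.9999769948772155
[ 0.45134991 -0.29611857  0.33680959] [ 0.54015543  0.14475273 -0.63911315] [-0.10187031  0.02183827  0.0008888 ]
```

Emit:
{"op": "step_arm", "data": {
  "steps": [0, 0.5, 0, 5, 0, 0, 0, 0, 4, 0, 0, 0, 0, 2, 0, 0, 0, 0, 0, 0],
  "grip_force": 3
}}

```text
time_s: 16.25
tool_pos: [0.4515, -0.2959, 0.3264]
tool_rot: [180.0, -0.0, 72.0]
force: [-1.1, 0.5, 0.7]
grip_width: 0.0242
grasp_force: 3.0
```

Emit:
{"op": "step_arm", "data": {
  "steps": [0.6, 0, 0, 0, 0, 0.6, 0, 0, 0, 0, 0.6, 0, 0, 0, 0, 0.6, 0, 0, 0, 0, 0.6, 0, 0, -30, 0, 0.6, 0, 0, -30, 0, 0.6, 0, 0, -20, 0, 0.6, 0, 0, 0, 0]
}}

```text
time_s: 17.25
tool_pos: [0.4519, -0.2962, 0.4076]
tool_rot: [179.8, -0.0, 72.0]
force: [0.3, -0.2, -0.8]
grip_width: 0.0524
grasp_force: 0.0
```

```bash
python3 - <<'E'
from h import *
import pickle
w=env.read_camera("wrist");s=env.read_camera("side");t=env.read_camera("top");o=env.get_obs();pickle.dump((w,s,t,o),open("x8.pkl","wb"))
print(o["tool_pos"],o["tool_rot"],o["grip_width"])
h=cv2.cvtColor(s["image"],cv2.COLOR_RGB2HSV);m=cv2.inRange(h,(45,80,25),(85,255,255));m[:,:340]=0;m[:,420:]=0;m[:100]=0;m[240:]=0
n,l,st,ce=cv2.connectedComponentsWithStats(m)
print([(a.tolist(),cv2.minAreaRect(cv2.findNonZero((l==i+1).astype(np.uint8)))) for i,a in enumerate(st[1:]) if a[4]>40])
h=cv2.cvtColor(w["image"],cv2.COLOR_RGB2HSV);m=cv2.inRange(h,(45,110,30),(85,255,255));m[:,:250]=0;m[:,400:]=0
n,l,st,ce=cv2.connectedComponentsWithStats(m);print([a.tolist() for a in st[1:] if a[4]>100])
# predicted in the side view for standing handle
for z in(.095,.185): print(projf.__name__,proj(s,np.array([.452,-.2945,z])),"top",proj(t,np.array([.452,-.2945,z])))
cv2.imwrite('pics/x8.png',np.hstack([cv2.resize(w['image'][130:430,220:420],(400,600)),cv2.resize(s['image'][100:275,300:416],(400,600))])[:,:,::-1])
E
```

```text
[ 0.45130291 -0.2956064   0.40516382] [-1.79913383e+02 -1.42677618e-02  7.20112512e+01] 0.05253383916719948
[([358, 165, 34, 34, 387], ((374.3660583496094, 182.04556274414062), (32.1660041809082, 33.479976654052734), 3.012787342071533))]
[[303, 207, 39, 76, 1699]]
projf [362.17285297 196.64591659] top [451.42831895 301.7154403 ]
projf [363.81070528 165.03128426] top [459.96034847 298.48128504]
```

Step 1 stands: the handle spans rows 165–199 in the side view, against 165–197 predicted for a seated tool. Regrasping from above by the top.

Emit:
{"op": "step_arm", "data": {
  "steps": [0.6, 0, 0, 30, 0, 0.6, 0, 0, 30, 0, 0.6, 0, 0, 21, 0, 0.6, 0, 0, 0, 0, 0, 0, 0, 0, 0, 0, 0, 0, 0, 0, 0, 0, 0, 0, 0, 0, 0, 0, 0, 0, 0, 0, 0, 0, 0, 0, 0, 0, 0, 0],
  "grip_force": 40
}}

```text
time_s: 18.65
tool_pos: [0.4517, -0.296, 0.3257]
tool_rot: [180.0, -0.0, 72.0]
force: [-0.9, -0.8, 4.2]
grip_width: 0.0235
grasp_force: 40.0
```

```bash
python3 - <<'E'
from h import *
o=env.get_obs();print(o["tool_pos"],o["tool_rot"],o["force"],o["grip_width"],o["grasp_force"],o["qpos"])
E
```

```text
[ 0.4517222  -0.29595932  0.32570193] [ 1.79951796e+02 -8.97327723e-03  7.20125344e+01] [-0.88149904 -0.77496665  4.17946038] 0.023528708214791878 39.974045699927956 [-13.0668951   10.26313446  48.21731164 106.16065387  -8.31465078
  67.13369226  19.9478413 ]
```

Emit:
{"op": "step_arm", "data": {
  "steps": [0, 0, 0, -15, 0, 0, 0, 0, -30, 0, 0, 0, 0, -35, 0, 0, 0, 0, -35, 0, 0, 44, 5, 0, 0, 0, 44, 5, 0, 0, 0, 44, 5, 0, 0, 0, 44, 5, 0, 0, 0, 44, 5, 0, 0, 0, 44, 5, 0, 0, 0, 44, 5, 0, 0, 0, 0, 0, 0, 0]
}}

```text
time_s: 20.15
tool_pos: [0.5808, -0.0084, 0.4399]
tool_rot: [-179.9, -0.0, 72.5]
force: [-0.1, -0.7, -1.3]
grip_width: 0.024
grasp_force: 40.0
```

Emit:
{"op": "step_arm", "data": {
  "steps": [0, 0, 0, 0, -9.75, 0, 0, 0, 0, -9.75, 0, 0, 0, 0, -9.75, 0, 0, 0, 0, -9.75, 0, 0, 0, 0, -9.75, 0, 0, 0, 0, -9.75, 0, 0, 0, 0, -9.75, 0, 0, 0, 0, -9.75, 0, 0, 0, 0, 0]
}}

```text
time_s: 21.28
tool_pos: [0.5796, -0.0146, 0.4406]
tool_rot: [-180.0, 0.0, 149.8]
force: [-0.3, 0.8, -0.9]
grip_width: 0.0236
grasp_force: 40.0
```

```bash
python3 - <<'E'
from h import *
import pickle
w=env.read_camera("wrist");t=env.read_camera("top");o=env.get_obs();pickle.dump((w,t,o),open("x9.pkl","wb"))
print(o["tool_pos"],o["tool_rot"],o["force"],o["grip_width"])
cv2.imwrite('pics/x9.png',cv2.resize(w['image'][130:280,240:440],(800,600),interpolation=cv2.INTER_CUBIC)[:,:,::-1])
print("screw pred",projf(w,np.array([.558,.001,.046])))
E
```

```text
[ 0.57973622 -0.01434131  0.44050621] [-1.79999007e+02  2.82145338e-03  1.49781971e+02] [-0.72962474 -0.43696878 -0.54176301] 0.02410528766746537
screw pred [327.60788076 176.16571841]
```

View pics/x9.png

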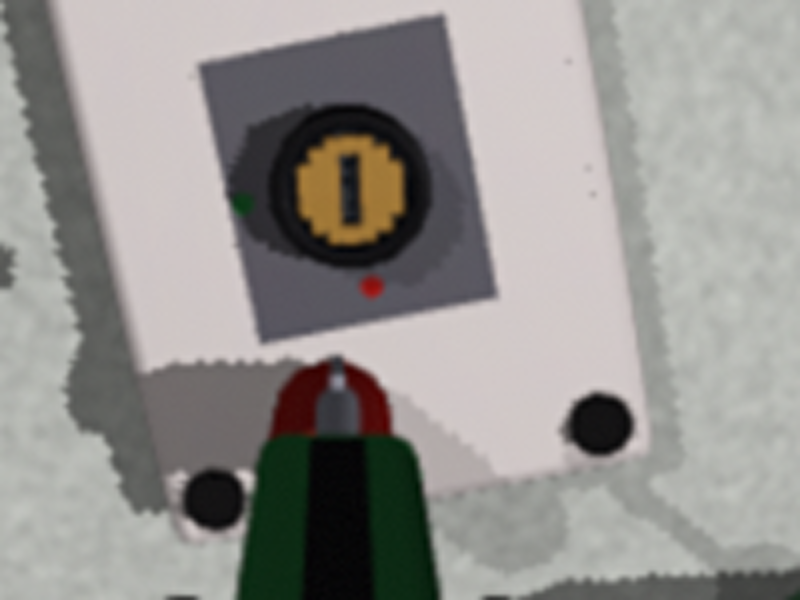

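Enlarged wrist view: slot centre at full-image (327.5,177.5), lying almost along the image column (aligned with the blade). Red dot (333,202), green dot (301,181), blade tip (324,219.5).

```bash
cat > slot.py <<'E'
from h import *
def slot(w,o,box):
    P=np.array(o["tool_pos"]);R=Rot.from_euler("xyz",o["tool_rot"],degrees=True).as_matrix()
    tp=lambda X:(R.T@(X-P)*1e3).round(2)
    u0,v0,u1,v1=box;I=w["image"];h=cv2.cvtColor(I,cv2.COLOR_RGB2HSV)[v0:v1,u0:u1]
    m=cv2.inRange(h,(12,90,90),(28,255,255));cnt=max(cv2.findContours(m,cv2.RETR_EXTERNAL,cv2.CHAIN_APPROX_NONE)[0],key=cv2.contourArea)
    f=np.zeros_like(m);cv2.drawContours(f,[cnt],-1,255,-1);(cx,cy),r=cv2.minEnclosingCircle(cnt)
    s=cv2.findNonZero(cv2.bitwise_and(f,255-m)).reshape(-1,2)+[u0,v0]
    q=cv2.findNonZero(f).reshape(-1,2).mean(0)+[u0,v0];sc=s.mean(0)
    print("head px",q,"slot px",sc,len(s));H=onplane(w,*q,.046,True);print("head tool",tp(H),"slot tool",tp(onplane(w,*sc,.046,True)),"world",H)
    pts=np.array([tp(onplane(w,*p,.046,True))[:2] for p in s]);e,V=np.linalg.eigh(np.cov(pts.T));d=V[:,1];d=d*np.sign(d[0]);print("slot angle vs tool x (deg about tool z)",np.degrees(np.arctan2(d[1],d[0])),"extent",np.ptp(pts,axis=0))
    return tp
E
python3 - <<'E'
from slot import *
import pickle
w,t,o=pickle.load(open("x9.pkl","rb"))
tp=slot(w,o,(305,150,350,205))
P=o["tool_pos"]
for v in (218.5,219.5,220.5): print("tip",tp(onplane(w,324,v,P[2]-.164-.1417,True)))
r=onplane(w,333,201.7,.031,True);g=onplane(w,300.7,181,.031,True);s=onplane(w,327.5,177.5,.046,True)
for n,p in(("red",r),("green",g)): print(n,p,tp(p),np.degrees(np.arctan2(*(p-s)[1::-1])))
E
```

```text
head px [327.16753022 176.88428325] slot px [327.09876543 176.67901235] 81
head tool [ 25.78   1.88 394.5 ] slot tool [ 25.99   1.81 394.5 ] world [5.58418569e-01 2.39513315e-04 4.60000000e-02]
slot angle vs tool x (deg about tool z) -1.9502639744648589 extent [16.57  4.11]
tip [  5.9   -1.22 305.7 ]
tip [  5.07  -1.22 305.7 ]
tip [  4.24  -1.22 305.7 ]
red [ 0.5870241  -0.00894402  0.031     ] [ -3.56   8.34 409.51] -18.18037383717852
green [ 0.55011925 -0.02734354  0.031     ] [ 19.07 -26.13 409.51] -108.1263726727389
```

Emit:
{"op": "step_arm", "data": {
  "steps": [0, 0, 0, 0, -2, 0, 17, 4, 0, 0, 0, 0, 0, 25, 0, 0, 0, 0, 25, 0, 0, 0, 0, 15, 0, 0, 0, 0, 8, 0, 0, 0, 0, 0, 0]
}}

```text
time_s: 22.25
tool_pos: [0.5667, -0.002, 0.3672]
tool_rot: [-180.0, -0.0, 152.0]
force: [-0.3, 0.3, -2.0]
grip_width: 0.0238
grasp_force: 40.0
```

```bash
python3 - <<'E'
from slot import *
import pickle
w=env.read_camera("wrist");o=env.get_obs();pickle.dump((w,o),open("x10.pkl","wb"))
print(o["tool_pos"],o["tool_rot"])
P=o["tool_pos"];R=Rot.from_euler("xyz",o["tool_rot"],degrees=True).as_matrix()
sp=projf(w,np.array([.5584,.0002,.046])).round().astype(int);tpx=projf(w,P+R@np.array([.0065,0,.3057])).round().astype(int);print("screw px",sp,"tip px",tpx)
I=w["image"];h=cv2.cvtColor(I,cv2.COLOR_RGB2HSV)
def ch(a,p):
    H,S,V=map(int,p)
    if S>110 and 12<=H<=28 and V>70: return "o"
    if S>100 and 40<=H<=85 and V>30: return "G"
    if V<45: return "#"
    return "0123456789"[min(9,V*10//256)]
u0,u1=sp[0]-28,sp[0]+28
for v in range(sp[1]-28,min(478,tpx[1]+30)): print(v,"".join(ch(0,h[v,u]) for u in range(u0,u1)))
print("u0",u0)
E
```

```text
[ 0.56697304 -0.00213645  0.36777307] [1.79973886e+02 3.29047531e-02 1.52007127e+02]
screw px [323 211] tip px [325 219]
183 33333333333333333233333233333333333333333333333333333333
184 33333333333332222223222##1111122222333333333333333333333
185 33333333332222111122###############123333333333333333333
186 3333333222111111#####################1233333333333333333
187 33333221111111#########################12333333333333333
188 3322211111111############################123333333333333
189 222111111111###############################2333333333333
190 11##1111111#################################233333333333
191 1111111111###################################23333333333
192 111111111#####################################2333333333
193 11111111#######################################233333333
194 1111111###################1#####################23333333
195 1111111##############2ooooooooooooo1#############2333333
196 1111111#############oooooooooooooooo#############2333333
197 111111##############oooooooooooooooo2#1###########233333
198 111111##########222ooooooooooooooooooooo##########233333
199
[... 2353 characters left out ...]
3332222222233333333333
238 33333333333333222222222211#1#111222222222222223333333333
239 333333333333321GGGGGGGGG#######GGG###GGGGGGGG22333333333
240 3333333333321GGGGGGGGG###############GGGGGGGGGG233333333
241 33333333332GGGGGGGGGGG###############GGGGGGGGGGG23333333
242 33333333332GGGGGGGGGGG###############GGGGGGGGGGG23333233
243 3333333332GGGGGGGGGGGG###############GGGGGGGGGGGG2332222
244 3333333332GGGGGGGGGGGG###############GGGGGGGGGGGG2333333
245 3333333332GGGGGGGGGGGG###############GGGGGGGGGGGG2334444
246 333333332GGGGGGGGGGGGG###############GGGGGGGGGGGG2456666
247 333333332GGGGGGGGGGGGG###############GGGGGGGGGGG#2577777
248 333333332GGGGGGGGGGGGG################GGGGGGGGGG#2578887
u0 295
```

```bash
python3 - <<'E'
from slot import *
import pickle
w,o=pickle.load(open("x10.pkl","rb"));tp=slot(w,o,(300,185,346,222));P=o["tool_pos"]
for u,v in((323,211.3),(323,212)): print("slot",tp(onplane(w,u+.5,v,.046,True)))
for v in(218.5,219.5,220.5): print("tip corner",tp(onplane(w,324.5,v,P[2]-.3057,True)))
E
```

```text
Traceback (most recent call last):
  File "slot.py", line 8, in slot
    s=cv2.findNonZero(cv2.bitwise_and(f,255-m)).reshape(-1,2)+[u0,v0]
      ^^^^^^^^^^^^^^^^^^^^^^^^^^^^^^^^^^^^^^^^^^^^^^^^^
AttributeError: 'NoneType' object has no attribute 'reshape'
```

```bash
python3 - <<'E'
from slot import *
import pickle
w,o=pickle.load(open("x10.pkl","rb"));P=np.array(o["tool_pos"]);R=Rot.from_euler("xyz",o["tool_rot"],degrees=True).as_matrix()
tp=lambda X:(R.T@(X-P)*1e3).round(2)
for u,v in((323,211.3),(323,212)): print("slot",tp(onplane(w,u,v,.046,True)))
for v in(218.5,219.5,220.5): print("tip corner",tp(onplane(w,324,v,P[2]-.3057,True)))
E
```

```text
slot [  8.57  -1.89 321.77]
slot [  7.97  -1.89 321.77]
tip corner [  6.67  -1.02 305.7 ]
tip corner [  5.85  -1.02 305.7 ]
tip corner [  5.02  -1.02 305.7 ]
```

Emit:
{"op": "step_arm", "data": {
  "steps": [0, 8.9, -0.9, 0, 0, 0, 0, 0, 8, 0, 0, 0, 0, 6, 0, 0, 0, 0, 3, 0, 0, 0, 0, 2, 0, 0, 0, 0, 0, 0]
}}

```text
time_s: 23.05
tool_pos: [0.5586, 0.0012, 0.3481]
tool_rot: [-180.0, -0.0, 152.0]
force: [-1.1, 0.0, -1.7]
grip_width: 0.0235
grasp_force: 40.0
```

```bash
python3 - <<'E'
from h import *
o=env.get_obs();print(o["tool_pos"],o["tool_rot"],o["force"],o["wrist_torque"])
E
```

```text
[0.55859005 0.00115367 0.34813537] [-1.79995037e+02 -6.35870461e-03  1.52005548e+02] [-1.14041064  0.00351925 -1.69912611] [-0.01294594  0.04560202 -0.02735857]
```

Emit:
{"op": "step_arm", "data": {
  "steps": [0, 0, 0, 2, 0, 0, 0, 0, 0, 0]
}}

```text
time_s: 23.3
tool_pos: [0.5587, 0.0011, 0.3466]
tool_rot: [180.0, 0.0, 152.0]
force: [-0.2, -0.3, 0.7]
grip_width: 0.0237
grasp_force: 40.0
```

Emit:
{"op": "step_arm", "data": {
  "steps": [0, 0, 0, 2, 0, 0, 0, 0, 0, 0]
}}

```text
time_s: 23.55
tool_pos: [0.5588, 0.0011, 0.345]
tool_rot: [180.0, 0.1, 152.0]
force: [-0.8, -0.3, 5.0]
grip_width: 0.024
grasp_force: 40.0
```

Emit:
{"op": "step_arm", "data": {
  "steps": [0, 0, 0, 2, 0, 0, 0, 0, 0, 0]
}}

```text
time_s: 23.8
tool_pos: [0.5588, 0.0011, 0.3432]
tool_rot: [180.0, 0.1, 152.0]
force: [-1.7, -0.4, 6.8]
grip_width: 0.024
grasp_force: 40.0
```

Emit:
{"op": "step_arm", "data": {
  "steps": [0, 0, 0, 1.5, 0, 0, 0, 0, 1.5, 0, 0, 0, 0, 0, 0]
}}

```text
time_s: 24.18
tool_pos: [0.5589, 0.0009, 0.3413]
tool_rot: [179.9, 0.1, 152.0]
force: [-3.1, -0.7, 11.3]
grip_width: 0.0236
grasp_force: 40.0
```

```bash
python3 - <<'E'
from h import *
o=env.get_obs();print(o["tool_pos"],o["force"],o["wrist_torque"],o["qpos"])
w=env.read_camera("wrist");h=cv2.cvtColor(w["image"],cv2.COLOR_RGB2HSV)
def ch(p):
    H,S,V=map(int,p)
    if S>110 and 12<=H<=28 and V>70: return "o"
    if S>100 and 40<=H<=85 and V>30: return "G"
    if V<45: return "#"
    return "0123456789"[min(9,V*10//256)]
for v in range(195,260,2): print(v,"".join(ch(h[v,u]) for u in range(295,355)))
E
```

```text
[0.55888467 0.00092828 0.34125042] [-3.09688297 -0.668146   11.25443728] [-0.19615447  0.96956471  0.02639101] [-27.32915192  10.01229673  27.335285   102.0856234   -4.94259378
  68.97457755  63.42083709]
195 333333333333333333333333333333333333333333333333333333333333
197 333333333333333333333333333333333333333333333333333333333333
199 333333333333322222333222222222222223333333333333333333333333
201 3333333322211111#####################12233333333333333333333
203 332221#111111##############################23333333333333333
205 11111111111##################################123333333333333
207 111111111######################################2333333333333
209 1111111##########################################23333333333
211 111111################2oooooooooooo2###############233333333
213 11111###############2oooooooooooooooo21#############23333333
215 1111############ooooooooooooooooooooooooo2##########12333333
217 111############2oooooooooo21###2ooooooooo2###########1233333
219 111#########1ooooooooooooo##2221oooooooooo2221########223333
221 11##########2oooooooooooo1##2211ooooooooooooo2
[... 549 characters left out ...]
####GGGGGGGGGG###########GGGGGGGGGGG#######2233333
241 11111#####GGGGGGGGGGGG###############GGGGGGGGGGGG###22333333
243 321#######GGGGGGGGGGGG###############GGGGGGGGGGGG##223333233
245 3322222##GGGGGGGGGGGGG###############GGGGGGGGGGGGG2233333323
247 333333332GGGGGGGGGGGGG###############GGGGGGGGGGGGG2233333232
249 333333332GGGGGGGGGGGGG###############GGGGGGGGGGGGG2232233223
251 333333322GGGGGGGGGGGGG################GGGGGGGGGGGG#233332222
253 33333332GGGGGGGGGGGGG#################GGGGGGGGGGGGG233333332
255 33333332GGGGGGGGGGGGG#################GGGGGGGGGGGGG233333333
257 33333322GGGGGGGGGGGGG#################GGGGGGGGGGGGG133333333
259 3333332GGGGGGGGGGGGGG#################GGGGGGGGGGGG##23333333
```

The blade sits in the slot and is pushed fully in (about 13 N with the tool's weight taken off). Turning clockwise.

Emit:
{"op": "step_arm", "data": {
  "steps": [0, 0, 0, 0, 6, 0, 0, 0, 0, 8, 0, 0, 0, 0, 8, 0, 0, 0, 0, 8, 0, 0, 0, 0, 0]
}}

```text
time_s: 24.85
tool_pos: [0.5588, 0.0004, 0.3413]
tool_rot: [179.9, 0.1, 121.9]
force: [-3.0, -1.5, 10.9]
grip_width: 0.0236
grasp_force: 40.0
```

```bash
python3 - <<'E'
from h import *
o=env.get_obs();print(o["tool_pos"],o["tool_rot"],o["force"],o["wrist_torque"])
E
```

```text
[5.58836220e-01 4.33625524e-04 3.41275264e-01] [1.79936784e+02 6.36842930e-02 1.21933275e+02] [-3.02915343 -1.46121659 10.88763503] [-0.51129845  1.04095543  0.04266525]
```

Emit:
{"op": "step_arm", "data": {
  "steps": [0, 0, 0, 0, 8, 0, 0, 0, 0, 8, 0, 0, 0, 0, 8, 0, 0, 0, 0, 8, 0, 0, 0, 0, 8, 0, 0, 0, 0, 6, 0, 0, 0, 0, 0]
}}

```text
time_s: 25.72
tool_pos: [0.5584, 0.0002, 0.3412]
tool_rot: [-180.0, 0.0, 75.9]
force: [-5.4, -1.1, 13.8]
grip_width: 0.0236
grasp_force: 40.0
```

Emit:
{"op": "step_arm", "data": {
  "steps": [0, 0, 0, 0, 4, 0, 0, 0, 0, 4, 0, 0, 0, 0, 4, 0, 0, 0, 0, 0]
}}

```text
time_s: 26.22
tool_pos: [0.5583, 0.0002, 0.3412]
tool_rot: [-180.0, 0.0, 64.0]
force: [-5.1, -1.6, 14.5]
grip_width: 0.0238
grasp_force: 40.0
```

```bash
python3 - <<'E'
from h import *
o=env.get_obs();print(o["tool_pos"],o["tool_rot"],o["force"],o["wrist_torque"],o["qpos"][6])
E
```

```text
[5.58330600e-01 2.31452191e-04 3.41154847e-01] [-1.79965642e+02  4.32192679e-02  6.39553777e+01] [-5.11401033 -1.55924036 14.53420229] [-0.67150948  1.83859357  0.02801539] -22.987901548134293
```

Emit:
{"op": "step_arm", "data": {
  "steps": [0, 0, 0, 0, 3, 0, 0, 0, 0, 3, 0, 0, 0, 0, 0]
}}

```text
time_s: 26.6
tool_pos: [0.5583, 0.0002, 0.3412]
tool_rot: [-180.0, 0.0, 58.0]
force: [-5.3, -1.2, 13.9]
grip_width: 0.0233
grasp_force: 40.0
```

```bash
python3 - <<'E'
from h import *
o=env.get_obs();print(o["tool_pos"],o["tool_rot"],o["force"],o["wrist_torque"],o["qpos"][6])
w=env.read_camera("wrist");h=cv2.cvtColor(w["image"],cv2.COLOR_RGB2HSV)
def ch(p):
    H,S,V=map(int,p)
    if S>110 and 12<=H<=28 and V>70: return "o"
    if S>100 and 40<=H<=85 and V>30: return "G"
    if V<45: return "#"
    return "0123456789"[min(9,V*10//256)]
for v in range(205,240): print(v,"".join(ch(h[v,u]) for u in range(295,355)))
E
```

```text
[5.58296609e-01 2.42753342e-04 3.41199121e-01] [-1.79961701e+02  4.46755161e-02  5.79663885e+01] [-5.27325681 -1.24297217 13.89233301] [-0.62846052  1.9632725   0.05449231] -28.84791079022592
205 33333333333321##############################2222222222222222
206 333333333332#################################222222222222222
207 33333333332###################################22222222222222
208 33333333321####################################2222222222222
209 3333333332######################################122222222222
210 333333332########################################12222222222
211 33333332##########################################2222222222
212 3333332#################12222o21###################222222222
213 333332###############22oooooooo2111################222222222
214 333332############122ooooooooooo22221##############122222222
215 333331###########22oooooooooooooo22221##############22222222
216 33332###########2ooooooooooooooooooo2221#############2222222
217 33332###########2oooooooooooooooooooooo211###########2222223
218 33331##########12oooooooo211oooooooooooo222##########222222
[... 666 characters left out ...]
#oooooooooooooo33333333oooooooooooooo########23333
230 32#########ooooooooooooo4333333323ooooooooooooo########23333
231 33#########1oooooooooooo3233333322ooooooooooooo########23333
232 32##########oooooooooooo3233333322oooooooooooo2########23333
233 331#########2ooooooooooo3233333332ooooooooooo##########23333
234 331##########ooooooooooo3233333332oooooooooo2##########23333
235 331##########ooooooooooo32333333323oooooooooo##########23333
236 331##########2oooooooooo33333333323oooooooooo#########233333
237 332###########oooooooooo33333333323oooooooooo#########233333
238 332###########2ooooooooo22222232222oooooooo21#########233333
239 3332##########G22GG2222GGGGG2GGGGGGG22GG2GGGG#########233333
```

The slot now leans about 14 degrees against the blade, so its yaw is about 72 degrees, equal to the locked direction: it is on the stop. Easing the torque off and lifting.

Emit:
{"op": "step_arm", "data": {
  "steps": [0, 0, 0, 0, -5, 0, 0, 0, 0, -5, 0, 0, 0, -3, 0, 0, 0, 0, -5, 0, 0, 0, 0, -8, 0, 0, 0, 0, -20, 0, 0, 0, 0, -35, 0, 0, 0, 0, -32, 0, 0, 0, 0, 0, -4, 0, 0, 0, 0, 0]
}}

```text
time_s: 27.9
tool_pos: [0.5585, 0.0014, 0.4422]
tool_rot: [-180.0, -0.0, 72.0]
force: [-0.2, 0.7, -1.0]
grip_width: 0.0235
grasp_force: 40.0
```

```bash
python3 - <<'E'
from h import *
w=env.read_camera("wrist");o=env.get_obs();print(o["tool_pos"],o["tool_rot"],o["force"])
P=np.array(o["tool_pos"]);R=Rot.from_euler("xyz",o["tool_rot"],degrees=True).as_matrix()
h=cv2.cvtColor(w["image"],cv2.COLOR_RGB2HSV)
print("tip",projf(w,P+R@np.array([.0065,0,.3057])),"screw",projf(w,np.array([.5584,.0002,.046])))
def ch(p):
    H,S,V=map(int,p)
    if S>110 and 12<=H<=28 and V>70: return "o"
    if S>100 and 40<=H<=85 and V>30: return "G"
    if V<45: return "#"
    return "0123456789"[min(9,V*10//256)]
for v in range(195,250): print(v,"".join(ch(h[v,u]) for u in range(295,355)))
E
```

```text
[0.55836984 0.00137233 0.44173219] [-1.79950142e+02  1.16960834e-02  7.19507204e+01] [-0.72218106  0.34963374 -1.01529918]
tip [322.59010619 218.4988654 ] screw [323.53414375 202.87850984]
195 33333333332#######ooooooooo2##ooooooooo21#######222222223333
196 3333333332#######1oooooooo2###2oooooooooo2######222222223333
197 3333333332######ooooooooooo##12ooooooooooo######222222223333
198 3333333332#####2ooooooooooo1112ooooooooooo######122222334433
199 3333333332#####2ooooooooooo1122ooooooooooo######122223444543
200 3333333331#####2ooooooooooo1122ooooooooooo#######22223445543
201 333333332######2ooooooooooo211#ooooooooooo1######22223445543
202 333333332######2ooooooooooo211#ooooooooooo1######22223455543
203 333333332######2ooooooooooo211#ooooooooooo1######12222344433
204 333333332######1ooooooooooo211#ooooooooooo2######22223333333
205 333333332#######ooooooooooo2121ooooooooooo2######22223333333
206 333333332#######ooooooooooo21212oooooooooo2######23233333333
207 333333332#######2oooooooooo21212oooooooooo2#####133333333333
208 333333332#######2oooooooooo21212oooooooooo1#####233333333333
2
[... 1963 characters left out ...]
77654332223322GGGGGGGGGGG2233333333457777777777777
240 77777777776432GGGGGGGGG#############GGGGGGGGGG35777777777777
241 777777777652GGGGGGGGGG##############GGGGGGGGGGG3577777777777
242 77777777763GGGGGGGGGGG##############GGGGGGGGGGGG477777777777
243 77777777763GGGGGGGGGGG##############GGGGGGGGGGGG357777777777
244 77777777752GGGGGGGGGGG##############GGGGGGGGGGGGG47777777777
245 7777777764GGGGGGGGGGGG##############GGGGGGGGGGGGG37777777777
246 7777777753GGGGGGGGGGGG##############GGGGGGGGGGGGG36777777777
247 7777777752GGGGGGGGGGGG##############GGGGGGGGGGGGG25777777777
248 7777777752GGGGGGGGGGGG###############GGGGGGGGGGGG24677777777
249 7777777752GGGGGGGGGGGG###############GGGGGGGGGGGGG4777777777
```

Screw locked: the slot lies along the tool at yaw 72 degrees, and it has sprung out. The blade sits unchanged in the grip. Back to the block.

Emit:
{"op": "step_arm", "data": {
  "steps": [0, -43, -1.4, 0, 0, 0, -43, -1.4, 0, 0, 0, -43, -1.4, 0, 0, 0, -43, -1.4, 0, 0, 0, -43, -1.4, 0, 0, 0, -43, -1.4, 0, 0, 0, -40, -1.3, 0, 0, 0, -17.8, 0, 0, 0, 0, 0, 0, 0, 0, 0, 0, 0, 0, 0]
}}

```text
time_s: 29.2
tool_pos: [0.4524, -0.2949, 0.4417]
tool_rot: [-179.9, -0.0, 72.1]
force: [0.4, -0.0, -1.5]
grip_width: 0.0235
grasp_force: 40.0
```

```bash
python3 - <<'E'
from h import *
w=env.read_camera("wrist");o=env.get_obs();P=np.array(o["tool_pos"]);R=Rot.from_euler("xyz",o["tool_rot"],degrees=True).as_matrix();print(P,o["tool_rot"])
d=np.array([.4517,-.296,0])-P*[1,1,0];print("to go, tool mm",R.T@d*1e3)
print("hole px",projf(w,np.array([.4522,-.2952,.095])))
V=w["image"].max(2)
for v in range(190,236): print(v,"".join("#" if V[v,u]<45 else "0123456789"[V[v,u]*10//256] for u in range(300,350)))
E
```

```text
[ 0.45254015 -0.29472368  0.44184114] [-1.79962307e+02 -4.06828892e-02  7.21222376e+01]
to go, tool mm [-1.47260770e+00 -4.07767591e-01 -7.77367372e-04]
hole px [323.31543099 214.13384416]<stdin>:6: RuntimeWarning: overflow encountered in scalar multiply
Traceback (most recent call last):
OverflowError: Python integer 256 out of bounds for uint8
```

Emit:
{"op": "step_arm", "data": {
  "steps": [0, -1, -0.3, 0, 0, 0, 0, 0, 20, 0, 0, 0, 0, 15, 0, 0, 0, 0, 8, 0, 0, 0, 0, 8, 0, 0, 0, 0, 7, 0, 0, 0, 0, 0, 0],
  "grip_force": 12
}}

```text
time_s: 30.12
tool_pos: [0.4511, -0.297, 0.3838]
tool_rot: [-180.0, -0.0, 72.0]
force: [0.0, -1.1, -0.8]
grip_width: 0.0238
grasp_force: 12.0
```

```bash
python3 - <<'E'
from h import *
c=tilt(.022);o=env.get_obs();print(o["tool_pos"],o["force"],o["wrist_torque"])
E
```

```text
top row 239 col [323.  324.5] tilt (np.float64(0.35050459418513924), -1) 0.024284290578499977 11.99157654948067
[ 0.45120844 -0.29710233  0.38425272] [ 0.21378549 -0.3339167  -1.36635917] [-0.10646987  0.10992245 -0.01289092]
```

Emit:
{"op": "step_arm", "data": {
  "steps": [0, 0.5, 0, 12, 0, 0, 0, 0, 12, 0, 0, 0, 0, 12, 0, 0, 0, 0, 12, 0, 0, 0, 0, 6, 0, 0, 0, 0, 3, 0, 0, 0, 0, 0, 0],
  "grip_force": 6
}}

```text
time_s: 31.05
tool_pos: [0.4514, -0.2966, 0.3273]
tool_rot: [180.0, 0.0, 72.0]
force: [-0.1, -0.9, -1.4]
grip_width: 0.024
grasp_force: 6.0
```

Emit:
{"op": "step_arm", "data": {
  "steps": [0, 0, 0, 1.5, 0, 0, 0, 0, 0, 0],
  "grip_force": 3
}}

```text
time_s: 31.3
tool_pos: [0.4514, -0.2966, 0.3259]
tool_rot: [180.0, -0.0, 72.0]
force: [-0.1, 0.1, -1.3]
grip_width: 0.0239
grasp_force: 3.0
```

Emit:
{"op": "step_arm", "data": {
  "steps": [0, 0, 0, 1.5, 0, 0, 0, 0, 1.5, 0, 0, 0, 0, 0, 0]
}}

```text
time_s: 31.68
tool_pos: [0.4514, -0.2969, 0.3231]
tool_rot: [180.0, 0.0, 72.0]
force: [-1.1, -0.2, 3.9]
grip_width: 0.024
grasp_force: 3.0
```

Emit:
{"op": "step_arm", "data": {
  "steps": [0.6, 0, 0, 0, 0, 0.6, 0, 0, 0, 0, 0.6, 0, 0, 0, 0, 0.6, 0, 0, 0, 0, 0.6, 0, 0, -20, 0, 0.6, 0, 0, -30, 0, 0.6, 0, 0, -40, 0, 0.6, 0, 0, -40, 0, 0.6, 0, 0, 0, 0, 0.6, 0, 0, 0, 0]
}}

```text
time_s: 32.92
tool_pos: [0.4512, -0.2964, 0.4522]
tool_rot: [-180.0, -0.0, 72.0]
force: [0.3, 0.0, -0.6]
grip_width: 0.0523
grasp_force: 0.0
```

```bash
python3 - <<'E'
from h import *
s=env.read_camera("side");w=env.read_camera("wrist");o=env.get_obs();print(o["time_s"],o["tool_pos"],o["force"],o["grip_width"])
h=cv2.cvtColor(s["image"],cv2.COLOR_RGB2HSV)
def ch(p):
    H,S,V=map(int,p)
    if S>80 and 45<=H<=85 and V>25: return "G"
    if S>80 and (H<25) : return "w"
    return "#" if V<45 else "."
for z in(.095,.185): print(proj(s,np.array([.452,-.2955,z])))
for v in range(155,240,2): print(v,"".join(ch(h[v,u]) for u in range(340,400)))
E
```

```text
33.025 [ 0.45113176 -0.29625014  0.4514798 ] [ 0.37517312 -0.44589255 -0.10446152] 0.052347236392192464
[362.1634749  196.46657421]
[363.79996512 164.86513756]
155 .......................................................wwwww
157 ......................................................wwwwww
159 wwwwwwww..............................................wwwwww
161 wwwwwwwwwwwwwww......................................wwwwwww
163 .wwwwwwwwwwwwwwwwwww.................................wwwwwww
165 ..wwwwwwwwwwwwwwwwww..#...##GG......................wwwwwwww
167 ..wwwwwwwwwwwwwwwww.GGGGGGGGGG......................wwwwwwww
169 ....................GGGGGGGGGG......................wwwwwwww
171 ...................GGGGGGGGGGGGGGGGGGGG.............wwwwwwww
173 ....wwwwwwwwwwwwwwwGGG..GGGGGGGGGGGGGGGGGGGGGGGGGGG.wwwwwwww
175 ...wwwwwwwwwwwwwwwwGG...GGGGGGGGGGGGGGGGGGGGGGGGGGGwwwwwwwww
177 ..wwwwwwwwwwwwwwwwwGG...GGGGG......................wwwwwwwww
179 wwwwwwwwwwwwwwwwwwwGG...GGGGG......................wwwwwwwww
181 wwwwwwwwwwwwwwwwww.GG...GGGGG......................wwwwwwwww
183 wwwwwwwwwwwwwwwwww.GG...GG
[... 1154 characters left out ...]
wwwwwwwwwwwwwwwwwwwwwwww.www....................ww
221 ......wwwwwwwwwwwwwwwwwwwwwwwwwwww.www....................ww
223 ......wwwwwwwwwwwwwwwwwwwwwwwwwwww.www...................www
225 ......wwwwwwwwwwwwwwwwwwwwwwwwwwww.ww....................www
227 ......wwwwwwwwwwwwwwwwwwwwwwwwwwww.w.....................www
229 ......wwwwwwwwwwwwwwwwwwwwwwwwwwwww......................www
231 ......wwwwwwwwwwwwwwwwwwwwwwwwwwww.......................www
233 ..............wwwwwwwwwwwwwwwwwww........................www
235 ..........................wwwwwww........................www
237 .........................................................www
239 ........................................................wwww
```

The handle stands upright on the block (rows 165–198, as predicted for fully seated), and the gripper is clear above it. Handing in.

```bash
python3 -c "
from cell import env
print(env.sign_off())"
```

```text
the job is handed in; nothing more can be done
None
```

I handed the job in at about 33 s: the pictures show the screw turned to its stop and the screwdriver standing upright and let go in the middle-sized block; the hand-in returned no verdict.

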